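# Lid the blue jar from the pottery's lid tray

## Task

Lift the blue-glazed lid out of its pocket in the wooden tray by its knob and set it, knob up, on the open blue-glazed jar so that it covers the mouth and lies flat on the rim; let go of it. Keep the lid level and do not drop it, leave the jar standing where it is, and leave the white and the terracotta lid in their pockets.

Things in the scene. Friction and masses are not known exactly. Their poses are not given: they have to be found in the camera images.
- lid_blue_knob (a point): Grip point on the knob of the blue-glazed lid (~0.13 kg): a flat round plate, 80 mm across, 8 mm thick, with an upright round knob in its middle, 22 mm across, 36 mm tall (collar 30 mm across, 1.5 mm high at its foot). The point is on the axis, 32 mm above the underside, 24 mm above the plate, 12 mm below the knob's top; z up. Plate sunk 1 mm below the tray's face: only the knob can be gripped.
- jar_mouth (a point): Centre of the mouth of the open, blue-glazed, round-bellied jar (loose, about 0.4 kg, upright), at the height of the rim's top, 70 mm above the table; z up. The rim is 70 mm across outside, the mouth 56 mm, the belly 94 mm. The lid's plate rests flat on the rim, its underside at this height.
- lid_white_knob (a point): The same point on the white-glazed lid, of the same size, in another pocket; leave it there. The tray is a fixed wooden square, 206 mm wide, 22 mm high, turned anyhow, with four round pockets, 9 mm deep, 82.5 mm wide, in a 2 x 2 square 95 mm from centre to centre; one is empty. A lid lifts straight up until its underside is clear of the tray.
- lid_clay_knob (a point): The same point on the unglazed terracotta lid (orange-brown), of the same size, in another pocket of the tray; to be left there.

How it is judged:
By the outcome, as a careful person would: the job done as asked, in the order asked, and still so for the second after the job is handed in, with the robot touching nothing.
It also fails if it takes over 43 s, if anything falls off the work surface, if the arm or the gripper's body presses on something with over 40 N, if the wrist force passes 120 N, or if a joint passes its speed limit or range.

## Robot

A 6-joint arm with a two-finger parallel gripper is mounted at the origin on the work surface. World frame = base frame: x ahead of the robot, y to its left, z up, the work surface at z = 0. Lengths are in m, angles in degrees, forces in N, time in s.
With the tool pointing down it reaches from about 0.3 to 0.75 m from the base axis. Payload 8.5 kg.
Tool frame: the origin (TCP) lies at the very end of the fingers, on their centre line; the grasp point (between the pads) lies 19 mm behind it; x points along the fingers, y is the direction in which the jaws open and shut, and the axes are right-handed (so a half turn about x gives the same grasp; the last joint's range is limited). The gripper opens to 85 mm and grips with 20 to 120 N. Pads are 22 mm wide; open, the fingers measure 114 mm over their backs; the gripper's body (76 mm by 85 mm) begins 54 mm behind the grasp point. The pads swing forward as they close: fully open they stand 13 mm farther back than shut.
Start: joints at [-88.482, 21.807, 74.336, -0, 83.858, -12.336], TCP at [0.132, -0.534, 0.231] pointing down, gripper open.
Joint ranges: [-178.18, 178.18], [-50.72, 133.34], [12.68, 142.11], [-81.47, 261.47], [9.98, 163.14], [-165.26, 165.26]. Speed limits (degrees/s): [136.94, 136.94, 180, 180, 180, 180].

## Interface

Orientations are given as a 3x3 rotation matrix whose columns are the frame's x, y, z axes.
In Python, from rig import sensors, cams, env gives the robot as it stands.
- The arm moves only by the shell command python3 -m crank 'ROWS' [FORCE]. ROWS is a JSON object of lists of equal length, an entry for each row: "hand": the closure in counts, from 0 (fully open) to 255 (shut); "translation": the shift along the tool's x, y, z in m, a list of three; "dr": the turn, a rotation vector about the tool's x, y, z in rad, a list of three. A call has 1 to 5 rows; each row is the pose to reach, as a shift and turn from the pose commanded when the call began, along the tool's axes at that moment; what a row does not reach only later rows make up. A row lasts 1/10 s, in which the tool goes at most 50 mm and 8.59 degrees, less where a joint would pass 70% of its speed; a pose out of reach is approached as far as the arm can. A call with a gripper value outside its range is refused whole. The fingers move at their own pace and stop on an object; FORCE is the grip in N (left out, the last holds). Time passes only in rows, so rows that repeat a pose let the fingers close. It gives the time, the measured TCP pose, the force and the opening at its end, in the units of the state.
- sensors.observe(): the state, without advancing time (a new reading comes with each control period).
- cams.get_image(name): name is "scene" or "top" or "wrist"; returns (picture, depth): 384x512x3 uint8, blue, green, red; 384x512 float32, m along the optical axis (not along the pixel's ray), 0 where there is no reading.
- cams.calibration(name): a dict with "vertical_fov" (degrees; the focal length in pixels is half the picture's height over the tangent of half this angle, whatever the lens; pixels are square), "cx", "cy" (the principal point, pixels), "distortion" ([k1, k2, p1, p2, k3] as OpenCV has them; the pictures are not rectified), "extrinsics" (4x4, takes a point from camera to world coordinates). Camera axes: x right, y down, z forward; pixel columns grow to the right and rows downward; lengths in m; the calibration is good to about 2 mm. A picture is of the moment at which its call begins: read the wrist's pose just before it. calibration takes no time and is no camera call; for the wrist camera it gives the pose at the moment of the call.
- env.close_job(): hands the job in, once; it reports no verdict.
The state is a dict: "time_s": time; "q": joint angles; "qvel": joint speeds; "joint_efforts": joint torques, N m; "position": TCP position; "tool_rot": TCP orientation; "ft_force": force on the tool from outside, world axes, zero at the start; "wrist_torque": the same for the moment, N m; "grip_width": finger opening in m.
Only numpy, scipy, OpenCV 4.12 (cv2) and the standard library are available. Lean on these libraries where they do the work, as an engineer would, in place of code of your own. Each camera call takes 0.05 s, during which the arm holds its last target. There are 200 camera calls.

## Working session

There is one attempt and no reset: what is moved stays moved. The work goes in short steps, Python scripts to look and compute and a shell command to move; the robot and the scene stay as the last step left them, time stands still between calls to the robot, and variables do not carry over. Pictures are saved under pics/ and viewed, about 8 in all and at most 12, crops included, and the job is handed in when it is done.

```bash
mkdir -p pics; ls
python3 - <<'E'
from rig import sensors,cams
import cv2,numpy as np
s=sensors.observe();print(s)
for n in("scene","top"):
    im,d=cams.get_image(n);c=cams.calibration(n);print(n,c)
    cv2.imwrite(f"pics/{n}0.png",im);np.save(f"pics/{n}0.npy",d)
E
```

```text
pics
{'time_s': 0.0, 'q': array([-8.84812289e+01,  2.18411827e+01,  7.43864085e+01,  2.40728116e-03,
        8.38581659e+01, -1.23373758e+01]), 'qvel': array([-0.15968577, -0.04669529,  0.00104578, -0.06314288, -0.03613112,
        0.0775097 ]), 'joint_efforts': array([-7.70202114e-04, -4.48463917e+01, -2.31278783e+01, -2.34081290e-04,
        4.72903659e-03, -1.94849764e-05]), 'position': array([ 0.13170213, -0.53368807,  0.23070024]), 'tool_rot': array([[ 2.08875103e-06,  2.39480611e-01, -9.70901147e-01],
       [ 1.49732595e-03, -9.70900059e-01, -2.39480339e-01],
       [-9.99998879e-01, -1.45325527e-03, -3.60608501e-04]]), 'ft_force': array([-0.41258107,  0.61099102, -0.23242732]), 'wrist_torque': array([ 0.02288662, -0.04078803, -0.00073835]), 'grip_width': 0.08554784863576341}
scene {'vertical_fov': 52.46661315083254, 'cx': 252.56013009427807, 'cy': 188.31151839186458, 'distortion': array([-0.00634345,  0.        ,  0.        ,  0.        ,  0.        ]), 'extrinsics': array([[-0.42586662,  0.64732573, -0.63214478,  0.96940135],
       [ 0.90475293,  0.31064247, -0.29141617,  0.18685098],
       [ 0.00772983, -0.69603926, -0.71796211,  0.57772138],
       [ 0.        ,  0.        ,  0.        ,  1.        ]])}
top {'vertical_fov': 46.55114248946398, 'cx': 258.1999758743356, 'cy': 190.62289872053543, 'distortion': array([-0.11883213,  0.        ,  0.        ,  0.        ,  0.        ]), 'extrinsics': array([[ 0.05483448, -0.97782756,  0.20210502,  0.40956931],
       [-0.99848078, -0.05479618,  0.00578884,  0.00315138],
       [ 0.00541409, -0.2021154 , -0.97934675,  0.87321567],
       [ 0.        ,  0.        ,  0.        ,  1.        ]])}
```

View pics/scene0.png

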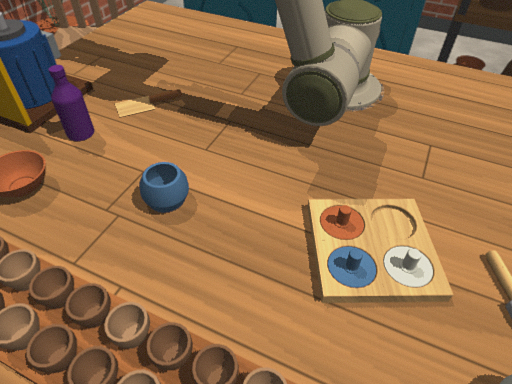

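View pics/top0.png

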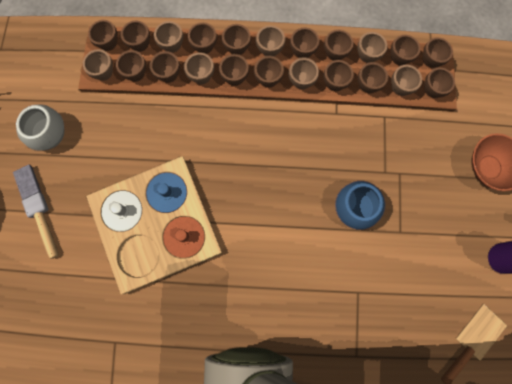

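The scene view shows the blue lid at about (352,265), between the clay and white lids, and the blue jar at (164,186). In the top view the lid is at (166,192) and the jar at (361,204). Next I'll measure both from both cameras.

```bash
cat > h.py <<'E'
import cv2,numpy as np
from scipy.optimize import least_squares
def K(c):
    f=192/np.tan(np.radians(c["vertical_fov"])/2);return np.array([[f,0,c["cx"]],[0,f,c["cy"]],[0,0,1.]])
def norm(c,uv): return cv2.undistortPoints(np.float64(uv).reshape(-1,1,2),K(c),c["distortion"]).reshape(-1,2)
def plane(c,uv,z):
    E=c["extrinsics"];n=norm(c,uv);r=np.c_[n,np.ones(len(n))]@E[:3,:3].T
    return E[:3,3]+r*((z-E[2,3])/r[:,2])[:,None]
def cloud(c,d,m):
    v,u=np.nonzero(m&(d>0));n=norm(c,np.c_[u,v]);z=d[v,u].astype(float)
    E=c["extrinsics"];return np.c_[n*z[:,None],z]@E[:3,:3].T+E[:3,3]
def circ(p):
    f=lambda a:np.hypot(p[:,0]-a[0],p[:,1]-a[1])-a[2]
    r=least_squares(f,[*p[:,:2].mean(0),.04],loss="soft_l1",f_scale=.001);return r.x,np.sqrt(np.mean(r.fun**2))
def blue(im):
    h=cv2.cvtColor(im,cv2.COLOR_BGR2HSV);return cv2.inRange(h,(98,90,30),(118,255,255))
def blob(m,uv):
    n,l=cv2.connectedComponents(m);w=l[uv[1]-4:uv[1]+5,uv[0]-4:uv[0]+5].ravel();w=w[w>0]
    return l==np.bincount(w).argmax()
E
python3 - <<'E'
from h import *
from rig import cams
for n,lid,jar in(("scene",(345,270),(164,200)),("top",(160,200),(361,224))):
    c=cams.calibration(n);im=cv2.imread(f"pics/{n}0.png");d=np.load(f"pics/{n}0.npy");b=blue(im)
    m=blob(b,lid);P=cloud(c,d,m);print(n,"lid px",m.sum(),"z pct",np.percentile(P[:,2],[5,50,95,99]).round(4))
    ct=max(cv2.findContours(m.astype(np.uint8),0,1)[0],key=cv2.contourArea).reshape(-1,2)
    h=cv2.convexHull(ct.reshape(-1,1,2)).reshape(-1,2)
    print(" plate by rays",circ(plane(c,h,.021)))
    k=P[P[:,2]>.045];print(" knob",len(k),k.mean(0).round(4),k.min(0).round(4),k.max(0).round(4))
    m=blob(b,jar);P=cloud(c,d,m);print(" jar",m.sum(),np.percentile(P[:,2],[5,50,95,99]).round(4))
    r=P[(P[:,2]>.064)];print(" rim",len(r),circ(r),r.min(0).round(4),r.max(0).round(4))
    h=cv2.convexHull(np.argwhere(m)[:,::-1].astype(np.int32).reshape(-1,1,2)).reshape(-1,2)
    print(" outline z=.04",circ(plane(c,h,.04)))
E
```

```text
scene lid px 1462 z pct [0.0199 0.0217 0.0567 0.0581]
 plate by rays (array([0.57090514, 0.18693289, 0.03899175]), np.float64(0.0002252948048358971))
 knob 164 [0.5743 0.1872 0.0551] [0.5604 0.1764 0.0452] [0.5831 0.1974 0.0594]
 jar 1782 [0.0187 0.0514 0.0714 0.0723]
 rim 449 (array([ 0.56565544, -0.18763097,  0.03333511]), np.float64(0.002404067588312586)) [ 0.5304 -0.2225  0.064 ] [ 0.6028 -0.1511  0.0742]
 outline z=.04 (array([ 0.55783342, -0.19174457,  0.05706145]), np.float64(0.008859092329902578))
top lid px 1160 z pct [0.0173 0.02   0.0553 0.0572]
 plate by rays (array([0.57256545, 0.1881385 , 0.03788991]), np.float64(0.00018301799816833404))
 knob 115 [0.5723 0.1878 0.0548] [0.5627 0.1778 0.0459] [0.5833 0.1985 0.0585]
 jar 1700 [0.0043 0.0477 0.0695 0.0707]
 rim 449 (array([ 0.56559804, -0.18740948,  0.03353518]), np.float64(0.002235476385651228)) [ 0.5282 -0.223   0.064 ] [ 0.602  -0.1499  0.0731]
 outline z=.04 (array([ 0.56527804, -0.18739579,  0.0449933 ]), np.float64(0.0009748652197303275))
```

Both views agree to within 2 mm: lid at about (0.572, 0.1875), jar mouth at about (0.5655, -0.1875). The heights and radii match the given sizes. I'll move over the lid.

```bash
python3 -m crank '{"hand":[0,0,0,0,0],"translation":[[0.0,-0.595,-0.6],[0.0,-0.595,-0.6],[0.0,-0.595,-0.6],[0.0,-0.595,-0.6],[0.0,-0.595,-0.6]],"dr":[[0,0,0],[0,0,0],[0,0,0],[0,0,0],[0,0,0]]}' 30
cat > to.py <<'E'
import sys,numpy as np
from rig import sensors
s=sensors.observe();R=s["tool_rot"];t=np.array([float(a) for a in sys.argv[1:4]])
y=R[:2,1]/np.linalg.norm(R[:2,1]);Rd=np.c_[[0,0,-1],[*y,0],np.cross([0,0,-1],[*y,0])]
from scipy.spatial.transform import Rotation as Ro
print("t",s["time_s"],"pos",s["position"].round(4),"F",s["ft_force"].round(1),"w",round(s["grip_width"],4),"shift",(R.T@(t-s["position"])).round(4),"tilt dr",Ro.from_matrix(R.T@Rd).as_rotvec().round(4),"q",s["q"].round(0))
E
python3 to.py .572 .1875 .15
```

```text
time_s: 0.6
position: [0.2624, -0.3186, 0.2311]
tool_rot: [[-0.0, 0.239, -0.971], [0.0, -0.971, -0.239], [-1.0, -0.0, -0.0]]
ft_force: [0.3, -0.2, 0.5]
grip_width: 0.0852
t 0.6 pos [ 0.2624 -0.3186  0.2311] F [ 0.3 -0.2  0.5] w 0.0852 shift [ 0.0813 -0.4175 -0.4215] tilt dr [-0.     -0.0001  0.0004] q [-67.   8.  94.   0.  78.   9.]
```

```bash
python3 -m crank '{"hand":[0,0,0,0,0],"translation":[[0.0,-0.417,-0.421],[0.0,-0.417,-0.421],[0.0,-0.417,-0.421],[0.0,-0.417,-0.421],[0.0,-0.417,-0.421]],"dr":[[0,0,0],[0,0,0],[0,0,0],[0,0,0],[0,0,0]]}'|head -2
python3 to.py .572 .1875 .15
```

```text
time_s: 1.1
position: [0.3927, -0.1052, 0.2313]
t 1.1 pos [ 0.3927 -0.1052  0.2313] F [ 0.9 -0.5  0.2] w 0.0857 shift [ 0.0813 -0.2413 -0.2441] tilt dr [ 0.     -0.     -0.0001] q [-32.   7.  95.  -0.  78.  44.]
```

```bash
python3 -m crank '{"hand":[0,0,0,0,0],"translation":[[0.0,-0.25,-0.25],[0.0,-0.25,-0.25],[0.0,-0.25,-0.25],[0.0,-0.25,-0.25],[0.0,-0.25,-0.25]],"dr":[[0,0,0],[0,0,0],[0,0,0],[0,0,0],[0,0,0]]}'|head -2
python3 to.py .572 .1875 .15
```

```text
time_s: 1.6
position: [0.5221, 0.1089, 0.2311]
t 1.6 pos [0.5221 0.1089 0.2311] F [ 1.  -0.8  0.2] w 0.0858 shift [ 0.0811 -0.0643 -0.0673] tilt dr [0.     0.0004 0.    ] q [-1. 20. 77. -0. 83. 75.]
```

```bash
python3 -m crank '{"hand":[0,0,0,0,0],"translation":[[0.08,-0.064,-0.067],[0.08,-0.064,-0.067],[0.08,-0.064,-0.067],[0.08,-0.064,-0.067],[0.08,-0.064,-0.067]],"dr":[[0,0,0],[0,0,0],[0,0,0],[0,0,0],[0,0,0]]}'|head -2
python3 to.py .572 .1875 .026
python3 - <<'E'
from h import *
from rig import cams
c=cams.calibration("wrist");im,d=cams.get_image("wrist");cv2.imwrite("pics/w1.png",im);np.save("pics/w1.npy",d)
print(c["extrinsics"].round(4))
b=blue(im);n,l,st,_=cv2.connectedComponentsWithStats(b);k=1+st[1:,4].argmax();m=l==k;print(st[k])
P=cloud(c,d,m);K_=P[P[:,2]>.05];print(np.percentile(P[:,2],[5,50,95,99]),len(K_),K_.mean(0),K_.min(0),K_.max(0))
if len(K_)>20:print(circ(K_))
h=cv2.convexHull(np.argwhere(m)[:,::-1].astype(np.int32).reshape(-1,1,2)).reshape(-1,2)
h=h[(h[:,0]>2)&(h[:,0]<509)&(h[:,1]>2)&(h[:,1]<381)];print(circ(plane(c,h,.021)))
E
```

```text
time_s: 2.1
position: [0.5711, 0.1847, 0.1513]
t 2.1 pos [0.5711 0.1847 0.1513] F [-0.2 -0.4 -0.3] w 0.0854 shift [ 0.1253 -0.0025 -0.0017] tilt dr [-0.      0.0007 -0.0001] q [ 7. 31. 73. -0. 76. 83.]
[[ 2.407e-01 -9.186e-01 -3.135e-01  6.520e-01]
 [-9.706e-01 -2.280e-01 -7.730e-02  2.044e-01]
 [-4.000e-04  3.229e-01 -9.464e-01  2.940e-01]
 [ 0.000e+00  0.000e+00  0.000e+00  1.000e+00]]
[ 209  135   83   80 4685]
[0.02015436 0.02136626 0.05700773 0.05782357] 501 [0.57383106 0.18811597 0.05677529] [0.56278776 0.17753593 0.05010443] [0.58350917 0.19835869 0.05917064]
(array([0.57373087, 0.18809816, 0.00743537]), np.float64(0.002515437840493416))
(array([0.57339899, 0.18777864, 0.03867169]), np.float64(0.00011386378289732121))
```

View pics/w1.png

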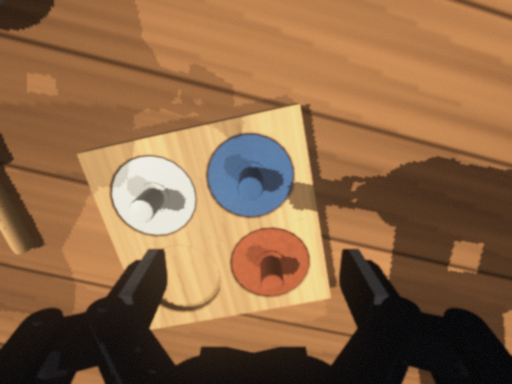

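The wrist view shows the blue lid at (250,175) with its knob upright, white at (153,195), clay at (270,262) and the fingers at the bottom. It gives the lid at (0.573, 0.188), which agrees with the first measurement. I'll descend.

```bash
python3 -m crank '{"hand":[0,0,0,0,0],"translation":[[0.04,-0.0025,-0.0025],[0.07,-0.0025,-0.0025],[0.095,-0.0025,-0.0025],[0.115,-0.0025,-0.0025],[0.124,-0.0025,-0.0025]],"dr":[[0,0,0],[0,0,0],[0,0,0],[0,0,0],[0,0,0]]}'|head -2
python3 to.py .5728 .1878 .027
```

```text
time_s: 2.65
position: [0.5727, 0.1869, 0.027]
t 2.65 pos [0.5727 0.1869 0.027 ] F [0.5 0.2 0.8] w 0.085 shift [ 0.     -0.0009 -0.0003] tilt dr [-0.      0.0007 -0.    ] q [ 7. 39. 81. -0. 60. 83.]
```

```bash
python3 -m crank '{"hand":[130,130,130,130,130],"translation":[[0,0,0],[0,0,0],[0,0,0],[0,0,0],[0,0,0]],"dr":[[0,0,0],[0,0,0],[0,0,0],[0,0,0],[0,0,0]]}' 30|head -2
python3 to.py .5728 .1878 .027
python3 - <<'E'
from h import *
from rig import cams
im,d=cams.get_image("wrist");cv2.imwrite("pics/w2.png",im)
E
```

```text
time_s: 3.15
position: [0.5733, 0.188, 0.0279]
t 3.15 pos [0.5733 0.188  0.0279] F [-0.1  0.1 -0.3] w 0.0424 shift [0.0009 0.0001 0.0005] tilt dr [ 0.     -0.001  -0.0001] q [ 7. 39. 81. -0. 60. 83.]
```

View pics/w2.png

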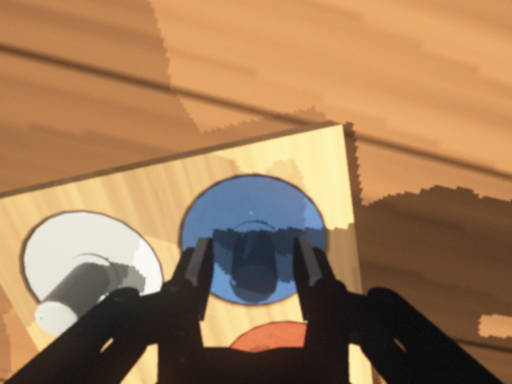

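The knob, at column 254, sits centred between the pads at 208 and 300. I'll close.

```bash
python3 -m crank '{"hand":[180,220,255,255,255],"translation":[[0,0,0],[0,0,0],[0,0,0],[0,0,0],[0,0,0]],"dr":[[0,0,0],[0,0,0],[0,0,0],[0,0,0],[0,0,0]]}' 45|head -2
python3 to.py .5728 .1878 .027
```

```text
time_s: 3.7
position: [0.5732, 0.1879, 0.0276]
t 3.7 pos [0.5732 0.1879 0.0276] F [-0.7 -0.   4.5] w 0.0208 shift [0.0006 0.     0.0004] tilt dr [ 0.     -0.0004 -0.0001] q [ 7. 39. 81. -0. 60. 83.]
```

```bash
python3 -m crank '{"hand":[255,255,255,255,255],"translation":[[0,0,0],[-0.003,0,0],[-0.008,0,0],[-0.014,0,0],[-0.02,0,0]],"dr":[[0,0,0],[0,0,0],[0,0,0],[0,0,0],[0,0,0]]}'|head -2
python3 to.py .5728 .1878 .15
```

```text
time_s: 4.2
position: [0.5731, 0.188, 0.0478]
t 4.2 pos [0.5731 0.188  0.0478] F [-0.9  0.3 -2. ] w 0.0207 shift [-1.022e-01  1.000e-04  3.000e-04] tilt dr [0.     0.0001 0.    ] q [ 7. 37. 80.  0. 63. 83.]
```

```bash
python3 -m crank '{"hand":[255,255,255,255,255],"translation":[[-0.02,0,0],[-0.045,0,0],[-0.07,0,0],[-0.09,0,0],[-0.1,0,0]],"dr":[[0,0,0],[0,0,0],[0,0,0],[0,0,0],[0,0,0]]}'|head -2
python3 to.py .5655 -.1875 .15
python3 - <<'E'
from h import *
from rig import cams,sensors
for n in("wrist","scene","top"):
    c=cams.calibration(n);im,d=cams.get_image(n);cv2.imwrite(f"pics/{n}3.png",im);np.save(f"pics/{n}3.npy",d)
    p=sensors.observe()["position"];b=blue(im)
    nn,l=cv2.connectedComponents(b)
    P=cloud(c,d,b>0);lid=P[(np.hypot(P[:,0]-p[0],P[:,1]-p[1])<.055)&(P[:,2]>.1)]
    print(n,len(lid),np.percentile(lid[:,2],[2,20,50,80,98]).round(4))
    z0=np.median(lid[:,2]);pl=lid[abs(lid[:,2]-z0)<.006]
    A=np.c_[pl[:,:2]-p[:2],np.ones(len(pl))];print(" plane slopes",np.linalg.lstsq(A,pl[:,2],rcond=None)[0].round(4),"mean xy",pl.mean(0).round(4))
E
```

```text
time_s: 4.7
position: [0.5736, 0.1881, 0.1496]
t 4.7 pos [0.5736 0.1881 0.1496] F [-0.7  1.2 -2. ] w 0.0204 shift [-0.0006  0.3627  0.0978] tilt dr [ 0.     -0.0031 -0.0004] q [ 7. 31. 73.  0. 76. 83.]
wrist 9363 [0.142  0.1428 0.1434 0.1449 0.179 ]
 plane slopes [-0.0031  0.0007  0.1434] mean xy [0.5885 0.1913 0.1433]
scene 1546 [0.1414 0.1434 0.1444 0.1525 0.1806]
 plane slopes [-0.0113 -0.0005  0.1442] mean xy [0.5865 0.1884 0.1441]
top 313 [0.1378 0.1396 0.1408 0.1418 0.1643]
 plane slopes [-0.0118  0.0058  0.1407] mean xy [0.5624 0.164  0.1407]
```

View pics/wrist3.png

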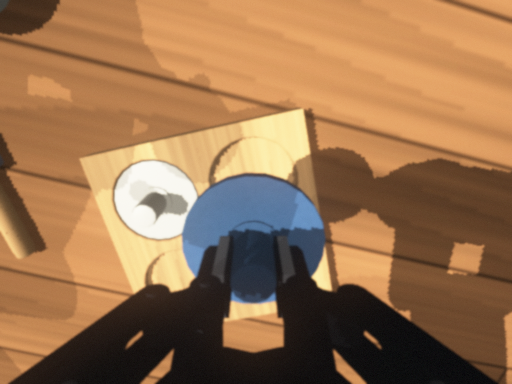

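View pics/scene3.png

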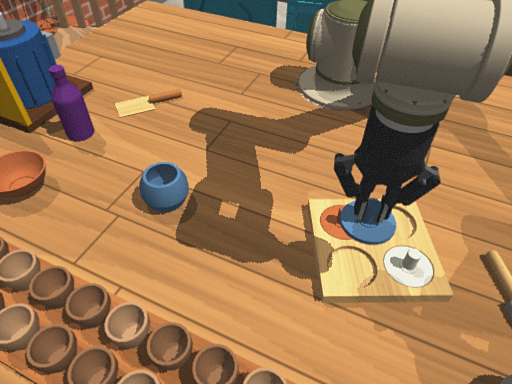

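The lid is held level (wrist-camera slope 0.003) at (255,240). Its plate top is 6 mm below the TCP, so its underside is about 14.5 mm below. White and clay are still in their pockets, and the jar is untouched at (164,186) in the scene view. I'll carry it gently.

```bash
python3 -m crank '{"hand":[255,255,255,255,255],"translation":[[0,0.01,0.0027],[0,0.034,0.0092],[0,0.063,0.017],[0,0.092,0.0248],[0,0.121,0.0326]],"dr":[[0,0,0],[0,0,0],[0,0,0],[0,0,0],[0,0,0]]}'|head -2
python3 -m crank '{"hand":[255,255,255,255,255],"translation":[[0,0.029,0.0078],[0,0.058,0.0156],[0,0.087,0.0235],[0,0.116,0.0313],[0,0.145,0.0391]],"dr":[[0,0,0],[0,0,0],[0,0,0],[0,0,0],[0,0,0]]}'|head -2
python3 to.py .5655 -.1875 .15
```

```text
time_s: 5.35
position: [0.5697, 0.0609, 0.1461]
time_s: 5.85
position: [0.5663, -0.0892, 0.1461]
t 5.85 pos [ 0.5663 -0.0892  0.1461] F [ 0.1 -0.5 -2. ] w 0.0204 shift [-0.0039  0.0952  0.0243] tilt dr [0.     0.0019 0.0011] q [-21.  28.  78.  -0.  73.  55.]
```

```bash
python3 -m crank '{"hand":[255,255,255,255,255],"translation":[[0,0.029,0.0075],[0,0.054,0.0138],[0,0.074,0.019],[0,0.088,0.0228],[0,0.0945,0.0242]],"dr":[[0,0,0],[0,0,0],[0,0,0],[0,0,0],[0,0,0]]}'|head -2
python3 -m crank '{"hand":[255,255],"translation":[[0,0,0],[0,0,0]],"dr":[[0,0,0],[0,0,0]]}'|head -2
python3 to.py .5655 -.1875 .0855
python3 - <<'E'
from h import *
from rig import cams,sensors
p=sensors.observe()["position"];print(p)
for n in("wrist","scene"):
    c=cams.calibration(n);im,d=cams.get_image(n);cv2.imwrite(f"pics/{n}4.png",im)
    P=cloud(c,d,blue(im)>0);P=P[np.hypot(P[:,0]-p[0],P[:,1]-p[1])<.06]
    l=P[(P[:,2]>.125)&(P[:,2]<.15)];z0=np.median(l[:,2]);l=l[abs(l[:,2]-z0)<.005]
    print(n,len(l),z0-p[2],np.linalg.lstsq(np.c_[l[:,:2]-p[:2],np.ones(len(l))],l[:,2],rcond=None)[0].round(4),"edge max/min",l.max(0),l.min(0),"fit of hull",circ(cv2.convexHull(l[:,:2].astype(np.float32)).reshape(-1,2).astype(float)))
    r=P[(P[:,2]>.064)&(P[:,2]<.076)]
    if len(r)>30:print(" jar rim seen",len(r),circ(r))
E
```

```text
time_s: 6.35
position: [0.5657, -0.1863, 0.1465]
time_s: 6.55
position: [0.5662, -0.1843, 0.1471]
t 6.55 pos [ 0.5662 -0.1843  0.1471] F [ 0.8 -0.5 -1.6] w 0.0208 shift [0.0616 0.003  0.0014] tilt dr [0.     0.0003 0.0006] q [-29.  30.  74.   0.  75.  47.]
[ 0.56620149 -0.1843202   0.14712289]
wrist 8255 -0.006423573226344181 [-0.0122 -0.001   0.1409] edge max/min [ 0.60601831 -0.14623957  0.14569032] [ 0.52728565 -0.22288548  0.13570015] fit of hull (array([ 0.56708278, -0.18436087,  0.03890736]), np.float64(0.000474202519077288))
 jar rim seen 1251 (array([ 0.56305985, -0.18874548,  0.03662771]), np.float64(0.002414535075402942))
scene 784 -0.005291819670615899 [-0.0131 -0.0172  0.1421] edge max/min [ 0.60435937 -0.14426382  0.14675168] [ 0.52490932 -0.22233044  0.13684156] fit of hull (array([ 0.56516796, -0.18337063,  0.03920406]), np.float64(0.0004830043738911278))
 jar rim seen 428 (array([ 0.56561791, -0.18745332,  0.03323428]), np.float64(0.002433541756334675))
```

View pics/wrist4.png

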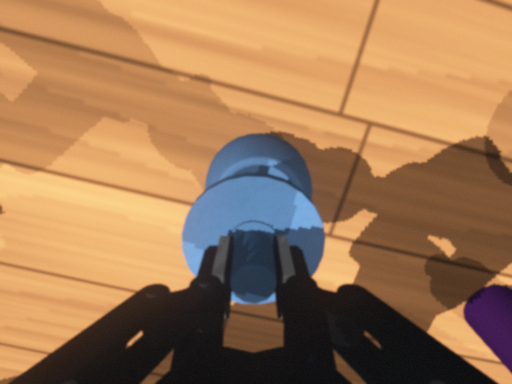

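The wrist view shows the lid held level at (255,238) over the jar, with the far side of the jar's rim visible at (260,165). The lid centre is 3.3 mm off in y, so I'll correct that and lower.

```bash
python3 -m crank '{"hand":[255,255,255,255,255],"translation":[[0.01,0.0033,0.0014],[0.03,0.0033,0.0014],[0.045,0.0033,0.0014],[0.053,0.0033,0.0014],[0.056,0.0033,0.0014]],"dr":[[0,0,0],[0,0,0],[0,0,0],[0,0,0],[0,0,0]]}'|head -2
python3 -m crank '{"hand":[255,255],"translation":[[0,0,0],[0,0,0]],"dr":[[0,0,0],[0,0,0]]}'|head -2
python3 to.py .5655 -.1875 .0845
```

```text
time_s: 7.15
position: [0.5654, -0.1883, 0.0903]
time_s: 7.35
position: [0.566, -0.1887, 0.0919]
t 7.35 pos [ 0.566  -0.1887  0.0919] F [ 0.5 -0.9 -1.3] w 0.0211 shift [ 0.0074 -0.0013  0.0002] tilt dr [ 0.     -0.0008 -0.0008] q [-30.  34.  78.  -0.  68.  46.]
```

```bash
python3 -m crank '{"hand":[255,255,255,255,255],"translation":[[0.001,-0.0005,0],[0.002,-0.0005,0],[0.003,-0.0005,0],[0.004,-0.0005,0],[0.005,-0.0005,0]],"dr":[[0,0,0],[0,0,0],[0,0,0],[0,0,0],[0,0,0]]}'|head -2
python3 to.py .5655 -.1875 .0845
```

```text
time_s: 7.85
position: [0.5656, -0.1881, 0.0862]
t 7.85 pos [ 0.5656 -0.1881  0.0862] F [ 0.4  0.3 -1.7] w 0.0208 shift [ 0.0017 -0.0006 -0.0001] tilt dr [0. 0. 0.] q [-30.  34.  79.   0.  67.  46.]
```

```bash
python3 -m crank '{"hand":[255,255],"translation":[[0.0005,0,0],[0.001,0,0]],"dr":[[0,0,0],[0,0,0]]}'|head -2
python3 to.py .5655 -.1875 .0845
```

```text
time_s: 8.05
position: [0.5656, -0.1881, 0.0853]
t 8.05 pos [ 0.5656 -0.1881  0.0853] F [-0.5  0.4 -1. ] w 0.021 shift [ 0.0008 -0.0006 -0.    ] tilt dr [0. 0. 0.] q [-30.  34.  79.   0.  67.  46.]
```

```bash
python3 -m crank '{"hand":[255,255],"translation":[[0.0005,0,0],[0.001,0,0]],"dr":[[0,0,0],[0,0,0]]}'|head -2
python3 to.py .5655 -.1875 .0845
```

```text
time_s: 8.25
position: [0.5656, -0.1881, 0.0845]
t 8.25 pos [ 0.5656 -0.1881  0.0845] F [-1.8  0.6  3.5] w 0.0207 shift [ 0.     -0.0006 -0.    ] tilt dr [ 0.     -0.0001 -0.0001] q [-30.  34.  79.   0.  67.  46.]
```

```bash
python3 -m crank '{"hand":[255,255],"translation":[[0.0003,0,0],[0.0005,0,0]],"dr":[[0,0,0],[0,0,0]]}'|head -2
python3 to.py .5655 -.1875 .0845
```

```text
time_s: 8.45
position: [0.5657, -0.1881, 0.0844]
t 8.45 pos [ 0.5657 -0.1881  0.0844] F [-2.3  1.   7.4] w 0.0205 shift [-0.0001 -0.0006  0.    ] tilt dr [ 0.     -0.0004 -0.0004] q [-30.  34.  79.  -0.  67.  46.]
```

Contact came at the predicted height with +7 N. I'll release gently.

```bash
python3 -m crank '{"hand":[185,175,165,150,130],"translation":[[0,0,0],[0,0,0],[0,0,0],[0,0,0],[0,0,0]],"dr":[[0,0,0],[0,0,0],[0,0,0],[0,0,0],[0,0,0]]}' 20|head -2
python3 -m crank '{"hand":[100,60,30,0,0],"translation":[[0,0,0],[0,0,0],[0,0,0],[0,0,0],[0,0,0]],"dr":[[0,0,0],[0,0,0],[0,0,0],[0,0,0],[0,0,0]]}' |head -2
python3 to.py .5655 -.1875 .18
```

```text
time_s: 8.95
position: [0.5656, -0.1881, 0.0838]
time_s: 9.45
position: [0.5656, -0.1881, 0.0838]
t 9.45 pos [ 0.5656 -0.1881  0.0838] F [ 0.9 -0.5  0.1] w 0.0858 shift [-0.0962 -0.0006 -0.0001] tilt dr [0. 0. 0.] q [-30.  34.  79.   0.  67.  46.]
```

```bash
python3 -m crank '{"hand":[0,0,0,0,0],"translation":[[-0.01,0,0],[-0.03,0,0],[-0.06,0,0],[-0.09,0,0],[-0.12,0,0]],"dr":[[0,0,0],[0,0,0],[0,0,0],[0,0,0],[0,0,0]]}'|head -2
python3 -m crank '{"hand":[0,0,0,0,0],"translation":[[0,0,0.03],[0,0,0.07],[0,0,0.11],[0,0,0.15],[0,0,0.15]],"dr":[[0,0,0],[0,0,0],[0,0,0],[0,0,0],[0,0,0]]}'|head -2
python3 to.py .5655 -.1875 .18
python3 - <<'E'
from h import *
from rig import cams
ims=[]
for n in("scene","top"):
    c=cams.calibration(n);im,d=cams.get_image(n);ims.append(im)
    P=cloud(c,d,blue(im)>0);P=P[np.hypot(P[:,0]-.5655,P[:,1]+.1875)<.06]
    l=P[(P[:,2]>.07)&(P[:,2]<.085)];k=P[P[:,2]>.1]
    print(n,len(l),"plate z",np.median(l[:,2]),np.linalg.lstsq(np.c_[l[:,:2]-[.5655,-.1875],np.ones(len(l))],l[:,2],rcond=None)[0].round(4),"fit",circ(cv2.convexHull(l[:,:2].astype(np.float32)).reshape(-1,2).astype(float)))
    if len(k):print(" knob",k.mean(0).round(4),k[:,2].max())
    b=P[(P[:,2]<.055)&(P[:,2]>.02)];print(" belly",len(b),circ(b) if len(b)>50 else "")
x=np.vstack([i for i in (ims[0][100:320],ims[1][100:320])]);cv2.imwrite("pics/end.png",x)
E
```

```text
time_s: 9.95
position: [0.5655, -0.188, 0.2059]
time_s: 10.45
position: [0.4169, -0.2244, 0.2048]
t 10.45 pos [ 0.4169 -0.2244  0.2048] F [-0.4  0.3 -0.4] w 0.0851 shift [ 0.0247 -0.0006 -0.1531] tilt dr [-0.      0.0006 -0.0003] q [-43.  15.  89.  -0.  76.  34.]
scene 904 plate z 0.07922367516569145 [-0.0203 -0.022   0.0792] fit (array([ 0.56459279, -0.18790383,  0.03939254]), np.float64(0.00041535392422395895))
 knob [ 0.5673 -0.1852  0.1107] 0.11648004394652128
 belly 572 (array([ 0.56387853, -0.18931146,  0.04488831]), np.float64(0.0012808456827320097))
top 1262 plate z 0.07660074421242258 [ 0.0047 -0.0032  0.0766] fit (array([ 0.56496074, -0.1861128 ,  0.03933742]), np.float64(0.0005328156188403034))
 knob [ 0.565  -0.1862  0.111 ] 0.11602463584651246
 belly 206 (array([ 0.56502571, -0.1863208 ,  0.04280767]), np.float64(0.0013528721976234436))
```

View pics/end.png

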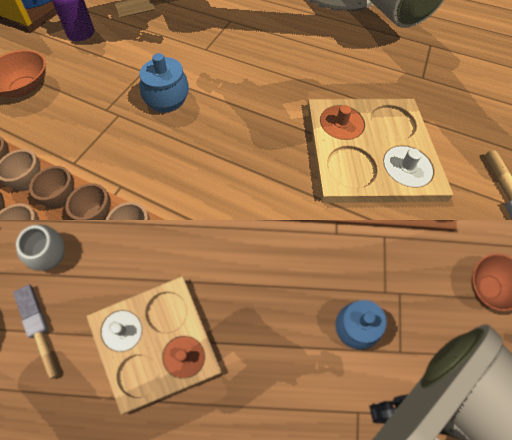

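The lid sits knob up on the jar (scene crop, 163,80), concentric to within 2 mm. Its plate top is at 77–79 mm against 78 expected. White and clay are in their pockets, and the arm is clear. I'll hand in.

```bash
python3 -c "
from rig import env
print(env.close_job())"
```

```text
the job is handed in; nothing more can be done
None
```

The blue lid is on the blue jar, knob up and released. I gripped it by its knob, lifted it straight out of the tray and lowered it until the rim touched at about 7 N. The job was handed in at about 10.6 s.

**Last checks:**
- **Position:** the lid centre was within about 2 mm of the jar's axis. The jar measured within about 2.5 mm of where it started.
- **Height:** the plate top read 77 mm from the top camera and 79 mm from the scene camera, against 78 mm expected.
- **Other lids:** the white and terracotta lids were still in their pockets.
- **Robot:** the gripper was open and clear, and the measured force was near zero.

**One disagreement:** the top camera showed the lid flat (slope under 0.6%), but the scene camera's fit gave about 2% in x and y. I put this down to jar and edge points getting into that fit, and did not check further.

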